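# Park the thread spool at the top of its gutter and lock it

### The job

Push the thread spool up the sloped gutter with the fingertips, over the crest and into the pocket against the end stop, so that it stays there by itself. Then push the steel keeper rod in by its round end, fully home behind the spool. Do not pick the spool up or lift it out of the gutter, and leave the things standing around where they are.

Things in the scene. Friction and masses are not known exactly. Their poses are not given: they have to be found in the camera images.
- chute: Wooden gutter with an aluminium floor, fixed to the bench, 310 mm long, 100 mm wide, 94 mm high. Origin: on the bench under its middle; x runs along the gutter uphill, y across it, z up. Its channel is 65 mm wide (y -32.5 to +32.5 mm), the side boards 8 mm thick, standing 16 mm above the rising floor's line. The points lip, crest, stop and guide are points on it; their mm are in this frame.
- lip (a point): Low end of the channel's floor, mid-width (x = -118, z = 27.5 mm). Here the floor's rise of 8.9 degrees (0.155 rad) begins; downhill of the point (x -118 to -126 mm) a wooden lip stands 8 mm above the floor (top z = 35 mm).
- crest (a point): Highest point of the channel's floor, mid-width (x = 65, z = 56 mm): the floor rises to here from the lip in a straight slope and falls beyond it at 8.9 degrees into the pocket.
- stop (a point): Foot of the end stop, mid-width (x = 120, z = 47 mm): end of the pocket's floor, where the upright face of the end stop (top z = 92 mm) looks downhill.
- guide (a point): Top centre of the keeper's guide block (x = 64, y = -50.5, z = 94 mm), 24 mm along the gutter and 20 mm across, outside the -y side board.
- spool_center (a point): Centre of the loose wooden thread spool, a cylinder 45 mm in diameter and 59 mm long, about 90 g, its axis along the chute's y so that it rolls along the gutter. It starts against the lip (centre x = -104, z = 52 mm in the chute's frame); let go below the crest it rolls back down. Parked in the pocket against the stop its centre is at about x = 97, z = 74 mm.
- keeper_end (a point): Centre of the outer flat face of the keeper's round end, a steel disc 22 mm in diameter and 10 mm thick on a 10 mm rod whose axis is the chute's y, at x = 64, z = 81 mm of the chute, outside the gutter on its -y side. The face looks along the chute's -y: push it along +y.
- keeper (a joint): Travel of the keeper rod in m: near 0 drawn back (rod tip just outside the channel), 0.040 fully home (rod reaches to the middle of the channel, across the way back of the parked spool). It slides with about 1 N of friction and stays where it is left.
- dye_tin: Bystander: paint tin, 77 mm in diameter and 77 mm high; origin at the centre of its underside.
- sanding_block: Bystander: wooden sanding block 65 x 111 x 34 mm; origin at the centre of its underside.
- ink_bottle: Bystander: small dropper bottle, 33 mm in diameter and 102 mm high, beside the gutter on the keeper's side; origin at the centre of its underside.
- try_weight: Bystander: dark iron weight with a brass knob, 50 x 66 x 59 mm, beyond the end stop; origin at the centre of its underside.
- tape_roll_0: Bystander: roll of tape lying flat, 101 mm in diameter and 25 mm high, beyond the gutter's low end; origin at the centre of its underside.
- spool: The same spool; origin at the centre of its end face on the chute's -y side (29.5 mm from its centre), its z axis along the spool's axis.
There are look-alikes about, which are no part of the job. Leave any red or turquoise look-alike of the spool alone.

How it is judged:
On the way, in this order (a step that is already met when the one before it is completed fails the run):
1. the spool lies in the pocket against the end stop, the keeper still drawn back (x of spool_center in the frame of chute between 0.088 and 0.106 m and y of spool_center in the frame of chute between -0.015 and 0.015 m and z of spool_center in the frame of chute between 0.06 and 0.08 m and linear speed of spool below 0.03 m/s and value of joint keeper below 0.018 m), for 0.2 s.
2. the keeper is pushed home behind it (value of joint keeper above 0.033 m), for 0.2 s.
At the end, for the whole second after the job is handed in: The spool rests in the pocket against the end stop (centre 88 to 106 mm uphill of the chute's origin, 60 to 80 mm above the bench, within 15 mm of the gutter's midline), at rest, and the keeper is at least 33 of its 40 mm in (x of spool_center in the frame of chute between 0.088 and 0.106 m and y of spool_center in the frame of chute between -0.015 and 0.015 m and z of spool_center in the frame of chute between 0.06 and 0.08 m and value of joint keeper above 0.033 m and linear speed of spool below 0.02 m/s); the robot touches nothing.
It fails at once if the spool is lifted off the gutter's floor or leaves the gutter (z of spool_center in the frame of chute above 0.096 m or (z of spool_center in the frame of chute above 0.08 m and x of spool_center in the frame of chute below -0.02 m) or y of spool_center in the frame of chute above 0.03 m or y of spool_center in the frame of chute below -0.03 m or z of spool_center in the frame of chute below 0.03 m).
It fails at once if a bystander is pushed away (over 25 mm) or tipped (distance of any of dye_tin, sanding_block, ink_bottle, try_weight, tape_roll_0 from where it was at the start of the episode above 0.025 m or angle between any of dye_tin, sanding_block, ink_bottle, try_weight, tape_roll_0's own z axis and vertical above 0.4 rad).
It also fails if it takes over 51 s, if anything falls off the work surface, if the arm or the gripper's body presses on something with over 40 N, if the wrist force passes 120 N, or if a joint passes its speed limit or range.

### The arm

A 7-joint arm with a two-finger parallel gripper is mounted at the origin on the work surface; the furniture and walls round the work are solid. World frame = base frame: x ahead of the robot, y to its left, z up, the work surface at z = 0. Lengths are in m, angles in rad, forces in N, time in s.
With the tool pointing down it reaches from about 0.425 to 0.925 m from the base axis. Payload 6.8 kg.
Tool frame: the origin (TCP) lies midway between the tips of the shut fingers; the grasp point (between the pads) lies 19 mm behind it; z points along the fingers, y is the line along which they close (so a half turn about z gives the same grasp; the last joint's range is limited). The gripper opens to 85 mm and grips with 20 to 120 N. Pads are 22 mm wide; open, the fingers measure 114 mm over their backs; the gripper's body (76 mm by 85 mm) begins 54 mm behind the grasp point. The pads swing forward as they close: fully open they stand 13 mm farther back than shut.
Start: joints at [-1.411, 0.477, 0.022, 1.555, -0.011, 1.109, -0.083], TCP at [0.179, 0.651, 0.205] pointing down, gripper open.
Joint ranges: [-2.96, 2.96], [-0.34, 2.1], [-1.41, 1.46], [0.24, 2.44], [-1.37, 4.51], [0.17, 1.92], [-2.96, 2.96]. Speed limits (rad/s): [2.39, 2.39, 3.14, 3.14, 3.14, 3.14, 3.14].

### API

Orientations are given as a unit quaternion [w, x, y, z].
In Python, from station import bot gives the robot as it stands.
- The arm moves only by the tool jog_arm, never from a script. Its argument "rows" is a list of rows, each an object of numbers: "fingers": the finger opening in mm, from 0 to 85.4; "x", "y", "z": the shift along the tool's x, y, z in mm; "ax", "ay", "az": the turn, a rotation vector about the tool's x, y, z in degrees. A call has exactly 8 rows; each row shifts and turns the commanded pose from where the row before left it, along the tool's axes as they then stand; what a row does not reach is not made up. A row lasts 1/10 s, in which the tool goes at most 50 mm and 8.59 degrees, less where a joint would pass 70% of its speed; a pose out of reach is approached as far as the arm can. A call with a gripper value outside its range is refused whole. The fingers move at their own pace and stop on an object; "force" is the grip in N (left out, the last holds). Time passes only in rows, so rows that do not move let the fingers close, or fill a call up. It gives the time, the measured TCP pose, the force, the opening and the grip force at its end, in the units of the state.
- bot.get_obs(): the state, without advancing time (a new reading comes with each control period).
- bot.read_camera(name): name is "side" or "top"; returns a dict with "pixels" (384x512x3 uint8, red, green, blue), "vertical_fov" (degrees; the focal length in pixels is half the picture's height over the tangent of half this angle, whatever the lens; pixels are square), "cx", "cy" (the principal point, pixels), "world_from_camera" (4x4, takes a point from camera to world coordinates). Camera axes: x right, y down, z forward; pixel columns grow to the right and rows downward; lengths in m; the calibration is good to about 2 mm. A picture is of the moment at which its call begins. There is no depth.
- bot.hand_in(): hands the job in; it is judged then, once.
The state is a dict: "t": time; "q": joint angles; "joint_vel": joint speeds; "joint_torque": joint torques, N m; "eef_pos": TCP position; "tool_rot": TCP orientation; "contact_force": force on the tool from outside, world axes, zero at the start; "torque": the same for the moment, N m; "gripper_width": opening from 0.0 (shut) to 1.0 (fully open); "grasp_force": force on a finger pad.
Only numpy, scipy, OpenCV 4.12 (cv2) and the standard library are available. Lean on these libraries where they do the work, as an engineer would, in place of code of your own. Each camera call takes 0.05 s, during which the arm holds its last target. There are 200 camera calls.

## Working session

There is one attempt and no reset: what is moved stays moved. The work goes in short steps, Python scripts to look and compute and a tool call to move; the robot and the scene stay as the last step left them, time stands still between calls to the robot, and variables do not carry over. Pictures are saved under pics/ and viewed, at most 10 in all, crops included, and the job is handed in when it is done.

Besides the shell and the picture viewer there is one more tool, called after "Emit:" in YAML: its name, and indented under it one key for each argument. jog_arm: Moves the arm, as the interface text tells. Its arguments: {"type":"object","properties":{"rows":{"type":"array","items":{"type":"object","properties":{"fingers":{"type":"number"},"x":{"type":"number"},"y":{"type":"number"},"z":{"type":"number"},"ax":{"type":"number"},"ay":{"type":"number"},"az":{"type":"number"}}}},"force":{"type":"number"}},"required":["rows"]}

```bash
mkdir -p pics; cat > h.py <<'E'
import numpy as np, cv2
from station import bot
def cam(n,save=None):
    d=bot.read_camera(n)
    if save: cv2.imwrite('pics/'+save,cv2.cvtColor(np.asarray(d['pixels']),cv2.COLOR_RGB2BGR))
    return d
def ray(d,u,v):
    T=np.array(d['world_from_camera']);f=192/np.tan(np.radians(d['vertical_fov'])/2)
    return T[:3,3],T[:3,:3]@np.array([(u-d['cx'])/f,(v-d['cy'])/f,1])
def onz(d,u,v,z):
    o,r=ray(d,u,v);return o+r*(z-o[2])/r[2]
def proj(d,p):
    T=np.array(d['world_from_camera']);f=192/np.tan(np.radians(d['vertical_fov'])/2)
    c=T[:3,:3].T@(np.array(p)-T[:3,3]);return c[:2]/c[2]*f+[d['cx'],d['cy']]
E
python3 - <<'E'
from h import *
for n in('top','side'):
    d=cam(n,n+'0.png');print(n,d['vertical_fov'],d['cx'],d['cy'],np.round(d['world_from_camera'],3).tolist())
print(bot.get_obs())
E
```

```text
top 55.03196601884723 249.80169805614233 188.86979546185705 [[-0.03, -0.982, 0.186, 0.424], [-1.0, 0.03, -0.005, 0.074], [-0.0, -0.186, -0.983, 0.982], [0.0, 0.0, 0.0, 1.0]]
side 49.12040122798229 254.10236680327554 189.95633414388357 [[1.0, -0.007, -0.027, 0.602], [0.022, -0.376, 0.926, -1.012], [-0.016, -0.927, -0.376, 0.53], [0.0, 0.0, 0.0, 1.0]]
{'t': 0.1, 'q': array([-1.41111955,  0.4777009 ,  0.02235236,  1.55633462, -0.01149865,
        1.10930283, -0.08308017]), 'joint_vel': array([ 0.00011916, -0.00116918,  0.00065398, -0.00331713, -0.00039581,
        0.00217183, -0.00028249]), 'joint_torque': array([ 4.18779222e-03, -5.97757530e+01,  1.61348261e+00, -2.81954545e+01,
        1.27941824e-02,  5.09918842e-03, -7.70285851e-06]), 'eef_pos': array([0.17846605, 0.65039177, 0.20444183]), 'tool_rot': array([-4.69753184e-05,  1.33472818e-01,  9.91052144e-01, -8.07326998e-04]), 'contact_force': array([-0.11686143,  0.2139025 ,  0.45861153]), 'torque': array([-0.00950823, -0.03439273,  0.03156813]), 'grasp_force': 0.0, 'gripper_width': 0.9990257969279395}
```

View pics/top0.png

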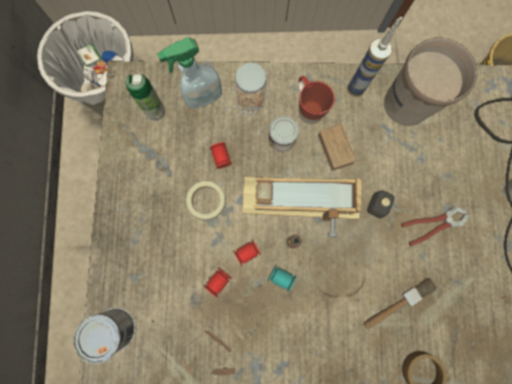

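View pics/side0.png

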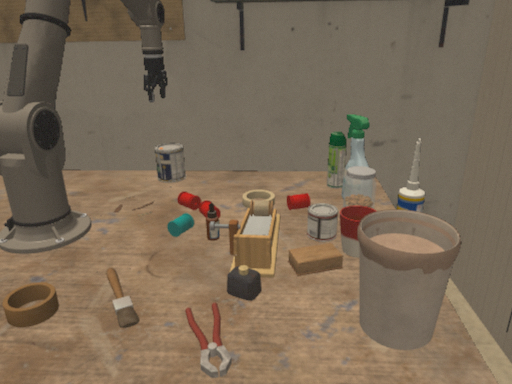

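The top view shows the gutter from (244,195) to (360,198), uphill to the right (world -y). The spool is at the left end (263,193), the keeper at (332,225) on the robot's side, and the bottle at (293,241). I'll zoom in for the corners.

```bash
python3 - <<'E'
import cv2
t=cv2.imread('pics/top0.png')[165:255,235:375];s=cv2.imread('pics/side0.png')[190:290,195:295]
cv2.imwrite('pics/tc.png',cv2.resize(t,None,fx=5.6,fy=5.6,interpolation=cv2.INTER_CUBIC))
cv2.imwrite('pics/sc.png',cv2.resize(s,None,fx=6,fy=6,interpolation=cv2.INTER_CUBIC))
E
```

```text
(no output)
```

View pics/tc.png

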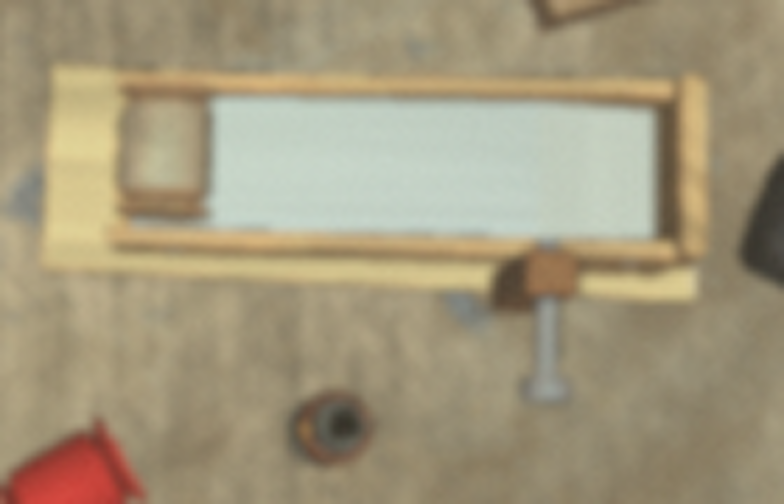

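View pics/sc.png

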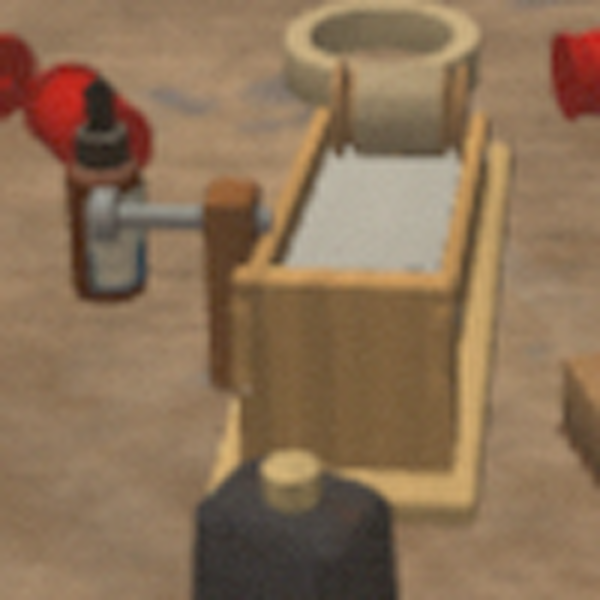

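The crops show the guide block's top at top-crop (551,272), the end stop's inner top edge at u=680 (v 75 to 258), the base corners at (52,67), (42,268) and (695,300), and the disc at (546,390). I'll fit the chute pose to these.

```bash
cat > fit.py <<'E'
from h import *
from scipy.optimize import least_squares
d=cam('top');s=cam('side')
t=lambda u,v:(235+u/5.6,165+v/5.6)
q=lambda u,v:(195+u/6,190+v/6)
P=[(d,t(551,272),(64,-50.5,94)),(d,t(680,75),(120,40.5,92)),(d,t(680,258),(120,-40.5,92)),
(d,t(52,67),(-155,50,None)),(d,t(42,268),(-155,-50,None)),(d,t(695,300),(155,-50,None)),
(s,q(232,190),(64,-50.5,94))]
def W(p,l):
    c,n=np.cos(p[2]),np.sin(p[2]);z=p[3] if l[2] is None else l[2]/1e3
    return np.array([p[0]+(c*l[0]-n*l[1])/1e3,p[1]+(n*l[0]+c*l[1])/1e3,z])
r=least_squares(lambda p:np.concatenate([proj(c,W(p,l))-uv for c,uv,l in P]),[.45,.05,-1.57,.008],loss='soft_l1')
p=r.x
if __name__=='__main__':
    print(p.round(4),np.round([proj(c,W(p,l))-uv for c,uv,l in P],1).tolist())
    for n,l in dict(lip=(-118,0,27.5),spool=(-104,0,52),spooltop=(-104,0,74.5),crest=(65,0,56),park=(97,0,74)).items(): print(n,W(p,l).round(4),proj(d,W(p,l)))
    b=onz(d,*t(546,385),.081);print('disc',b, 'pred64:',W(p,(64,-111,81)))
    print('bottle top',onz(d,*t(345,425),.1), 'weight',onz(d,381,204,.05))
    c,n=np.cos(p[2]),np.sin(p[2]);R=np.array([[c,n],[-n,c]])
    for nm,x in(('disc',b),('bottle',onz(d,*t(345,425),.1)),('weight',onz(d,381,204,.05)),('spool px',onz(d,*t(165,155),.07))):print(nm,R@(x[:2]-p[:2])*1e3)
E
python3 fit.py
```

```text
[ 0.5811 -0.0706 -1.6524  0.    ] [[-0.4, -0.3], [-0.6, -0.4], [-0.5, -0.6], [1.1, -0.2], [0.9, 0.3], [0.2, 0.5], [-0.8, -0.7]]
lip [0.5907 0.047  0.0275] [258.30868578 193.73272696]
spool [0.5895 0.033  0.052 ] [263.97819473 192.3554693 ]
spooltop [0.5895 0.033  0.0745] [264.31552871 190.76721779]
crest [ 0.5758 -0.1354  0.056 ] [330.29149238 195.43470232]
park [ 0.5732 -0.1673  0.074 ] [344.64778695 194.87021066]
disc [ 0.47714335 -0.12843399  0.081     ] pred64: [ 0.46521597 -0.12536165  0.081     ]
bottle top [ 0.46175391 -0.03785256  0.1       ] weight [ 0.55069808 -0.26461687  0.05      ]
disc [ 66.0899477  -98.86188537]
bottle [ -22.93573751 -121.58320222]
weight [195.82442289 -14.45192696]
spool px [-103.27475842   -4.02482275]
```

Chute fit is good to about 1 px. Next: swing over to behind the lip.

Emit:
jog_arm:
  rows:
    - {"x": -34, "y": -27, "fingers": 14}
    - {"x": -34, "y": -27}
    - {"x": -34, "y": -27}
    - {"x": -34, "y": -27}
    - {"x": -34, "y": -27}
    - {"x": -34, "y": -27}
    - {"x": -34, "y": -27}
    - {"x": -34, "y": -27}

```text
invalid input
```

Emit:
jog_arm:
  rows:
    - {"x": -34, "y": -27}
    - {"x": -34, "y": -27}
    - {"x": -34, "y": -27}
    - {"x": -34, "y": -27}
    - {"x": -34, "y": -27}
    - {"x": -34, "y": -27}
    - {"x": -34, "y": -27}
    - {"x": -34, "y": -27}

```text
invalid input
```

Emit:
jog_arm:
  rows:
    - {"az": 8}
    - {"az": 8}
    - {"az": 8}
    - {"az": 8}
    - {"az": 8}
    - {"az": 8}
    - {"az": 8}
    - {"az": 8}

```text
invalid input
```

Emit:
jog_arm:
  rows:
    - {"az": 8}
    - {"az": 7.4}
    - {}
    - {}
    - {}
    - {}
    - {}
    - {}

```text
invalid input
```

```bash
cat >> h.py <<'E'
from scipy.spatial.transform import Rotation as Ro
P0=np.array([.5811,-.0706]);A=-1.6524
def where():
    o=bot.get_obs();c,n=np.cos(A),np.sin(A)
    l=np.array([[c,n],[-n,c]])@(o['eef_pos'][:2]-P0)*1e3
    M=Ro.from_quat(np.roll(o['tool_rot'],-1)).as_matrix()
    yw=np.degrees(np.arctan2(M[1,1],M[0,1])-A-np.pi/2)
    print('t',o['t'],'local',l.round(1),'z',round(o['eef_pos'][2]*1e3,1),'yaw of tool y vs chute y',round(yw,1),'toolz',M[:,2].round(3),'F',o['contact_force'].round(1))
E
python3 -c "from h import *;where()"
```

```text
t 0.2 local [-686. -460.] z 204.7 yaw of tool y vs chute y 79.3 toolz [-0.    -0.001 -1.   ] F [ 0.6 -0.1  0.4]
```

Every key probably has to be present in each row.

Emit:
jog_arm:
  rows:
    - {"x": -34, "y": -27, "z": 0, "ax": 0, "ay": 0, "az": 0, "fingers": 14}
    - {"x": -34, "y": -27, "z": 0, "ax": 0, "ay": 0, "az": 0, "fingers": 14}
    - {"x": -34, "y": -27, "z": 0, "ax": 0, "ay": 0, "az": 0, "fingers": 14}
    - {"x": -34, "y": -27, "z": 0, "ax": 0, "ay": 0, "az": 0, "fingers": 14}
    - {"x": -34, "y": -27, "z": 0, "ax": 0, "ay": 0, "az": 0, "fingers": 14}
    - {"x": -34, "y": -27, "z": 0, "ax": 0, "ay": 0, "az": 0, "fingers": 14}
    - {"x": -34, "y": -27, "z": 0, "ax": 0, "ay": 0, "az": 0, "fingers": 14}
    - {"x": -34, "y": -27, "z": 0, "ax": 0, "ay": 0, "az": 0, "fingers": 14}

```text
t: 1.0
eef_pos: [0.3845, 0.369, 0.2054]
tool_rot: [0.0, 0.133, 0.991, 0.0]
contact_force: [1.5, 0.3, -0.1]
gripper_width: 0.163
grasp_force: 0.0
```

Emit:
jog_arm:
  rows:
    - {"x": -34, "y": -27, "z": 0, "ax": 0, "ay": 0, "az": 0, "fingers": 14}
    - {"x": -34, "y": -27, "z": 0, "ax": 0, "ay": 0, "az": 0, "fingers": 14}
    - {"x": -34, "y": -27, "z": 0, "ax": 0, "ay": 0, "az": 0, "fingers": 14}
    - {"x": -34, "y": -27, "z": 0, "ax": 0, "ay": 0, "az": 0, "fingers": 14}
    - {"x": -34, "y": -27, "z": 0, "ax": 0, "ay": 0, "az": 0, "fingers": 14}
    - {"x": -34, "y": -27, "z": 0, "ax": 0, "ay": 0, "az": 0, "fingers": 14}
    - {"x": -34, "y": -27, "z": 0, "ax": 0, "ay": 0, "az": 0, "fingers": 14}
    - {"x": -34, "y": -27, "z": 0, "ax": 0, "ay": 0, "az": 0, "fingers": 14}

```text
t: 1.8
eef_pos: [0.5896, 0.0889, 0.2053]
tool_rot: [-0.0, 0.133, 0.991, 0.0]
contact_force: [0.6, 1.2, 0.1]
gripper_width: 0.162
grasp_force: 0.0
```

Emit:
jog_arm:
  rows:
    - {"x": 0, "y": 0, "z": 0, "ax": 0, "ay": 0, "az": 8, "fingers": 14}
    - {"x": 0, "y": 0, "z": 0, "ax": 0, "ay": 0, "az": 8, "fingers": 14}
    - {"x": 0, "y": 0, "z": 0, "ax": 0, "ay": 0, "az": 8, "fingers": 14}
    - {"x": 0, "y": 0, "z": 0, "ax": 0, "ay": 0, "az": 8, "fingers": 14}
    - {"x": 0, "y": 0, "z": 0, "ax": 0, "ay": 0, "az": 8, "fingers": 14}
    - {"x": 0, "y": 0, "z": 0, "ax": 0, "ay": 0, "az": 8, "fingers": 14}
    - {"x": 0, "y": 0, "z": 0, "ax": 0, "ay": 0, "az": 8, "fingers": 14}
    - {"x": 0, "y": 0, "z": 0, "ax": 0, "ay": 0, "az": 8, "fingers": 14}

```text
t: 2.6
eef_pos: [0.5887, 0.0905, 0.2052]
tool_rot: [-0.0, 0.641, 0.768, -0.0]
contact_force: [-0.1, 1.3, 0.2]
gripper_width: 0.16
grasp_force: 0.0
```

Emit:
jog_arm:
  rows:
    - {"x": 0, "y": 0, "z": 0, "ax": 0, "ay": 0, "az": 8, "fingers": 14}
    - {"x": 0, "y": 0, "z": 0, "ax": 0, "ay": 0, "az": 7.4, "fingers": 14}
    - {"x": 0, "y": 0, "z": 20, "ax": 0, "ay": 0, "az": 0, "fingers": 14}
    - {"x": 0, "y": 0, "z": 20, "ax": 0, "ay": 0, "az": 0, "fingers": 14}
    - {"x": 0, "y": 0, "z": 20, "ax": 0, "ay": 0, "az": 0, "fingers": 14}
    - {"x": 0, "y": 0, "z": 0, "ax": 0, "ay": 0, "az": 0, "fingers": 14}
    - {"x": 0, "y": 0, "z": 0, "ax": 0, "ay": 0, "az": 0, "fingers": 14}
    - {"x": 0, "y": 0, "z": 0, "ax": 0, "ay": 0, "az": 0, "fingers": 14}

```text
t: 3.4
eef_pos: [0.5897, 0.0905, 0.1464]
tool_rot: [0.0, 0.736, 0.677, 0.001]
contact_force: [0.3, -0.8, 0.7]
gripper_width: 0.163
grasp_force: 0.0
```

```bash
python3 -c "from h import *;where()"
```

```text
t 3.4 local [-161.2   -4.6] z 146.4 yaw of tool y vs chute y -0.1 toolz [ 0.002  0.    -1.   ] F [ 0.3 -0.8  0.7]
```

Emit:
jog_arm:
  rows:
    - {"x": 0, "y": 4, "z": 20, "ax": 0, "ay": 0, "az": 0, "fingers": 14}
    - {"x": 0, "y": 0, "z": 20, "ax": 0, "ay": 0, "az": 0, "fingers": 14}
    - {"x": 0, "y": 0, "z": 20, "ax": 0, "ay": 0, "az": 0, "fingers": 14}
    - {"x": 0, "y": 0, "z": 20, "ax": 0, "ay": 0, "az": 0, "fingers": 14}
    - {"x": 0, "y": 0, "z": 18, "ax": 0, "ay": 0, "az": 0, "fingers": 14}
    - {"x": 0, "y": 0, "z": 0, "ax": 0, "ay": 0, "az": 0, "fingers": 14}
    - {"x": -5, "y": 0, "z": 0, "ax": 0, "ay": 0, "az": 0, "fingers": 14}
    - {"x": -5, "y": 0, "z": 0, "ax": 0, "ay": 0, "az": 0, "fingers": 14}

```text
t: 4.2
eef_pos: [0.5932, 0.0798, 0.0488]
tool_rot: [0.001, 0.736, 0.677, 0.001]
contact_force: [0.0, -0.3, -0.7]
gripper_width: 0.163
grasp_force: 0.0
```

```bash
python3 - <<'E'
from h import *
where()
t=np.asarray(cam('top')['pixels'])[150:250,225:375,::-1];s=np.asarray(cam('side')['pixels'])[130:290,190:310,::-1]
cv2.imwrite('pics/c1.png',np.vstack([cv2.resize(t,(480,320),interpolation=2),]) if 0 else np.hstack([cv2.resize(t,(450,300),interpolation=2),cv2.resize(s,(225,300),interpolation=2)]))
E
```

```text
t 4.2 local [-150.9   -0.2] z 48.8 yaw of tool y vs chute y -0.1 toolz [ 0.002  0.    -1.   ] F [ 0.  -0.3 -0.7]
```

View pics/c1.png

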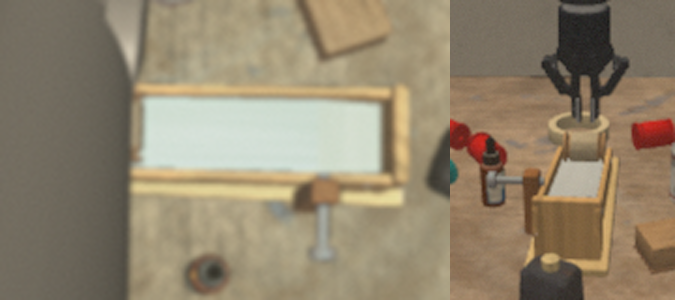

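The fingers are centred behind the spool. Pushing up the slope.

Emit:
jog_arm:
  rows:
    - {"x": -5, "y": 0, "z": 0, "ax": 0, "ay": 0, "az": 0, "fingers": 14}
    - {"x": -5, "y": 0, "z": 0, "ax": 0, "ay": 0, "az": 0, "fingers": 14}
    - {"x": -5, "y": 0, "z": 0, "ax": 0, "ay": 0, "az": 0, "fingers": 14}
    - {"x": -5, "y": 0, "z": -0.8, "ax": 0, "ay": 0, "az": 0, "fingers": 14}
    - {"x": -7, "y": 0, "z": -1.1, "ax": 0, "ay": 0, "az": 0, "fingers": 14}
    - {"x": -7, "y": 0, "z": -1.1, "ax": 0, "ay": 0, "az": 0, "fingers": 14}
    - {"x": -7, "y": 0, "z": -1.1, "ax": 0, "ay": 0, "az": 0, "fingers": 14}
    - {"x": -7, "y": 0, "z": -1.1, "ax": 0, "ay": 0, "az": 0, "fingers": 14}

```text
t: 5.1
eef_pos: [0.5881, 0.0315, 0.0526]
tool_rot: [0.0, 0.736, 0.677, 0.0]
contact_force: [-0.9, -0.3, 0.0]
gripper_width: 0.161
grasp_force: 0.0
```

Emit:
jog_arm:
  rows:
    - {"x": -8, "y": 0, "z": -1.25, "ax": 0, "ay": 0, "az": 0, "fingers": 14}
    - {"x": -8, "y": 0, "z": -1.25, "ax": 0, "ay": 0, "az": 0, "fingers": 14}
    - {"x": -8, "y": 0, "z": -1.25, "ax": 0, "ay": 0, "az": 0, "fingers": 14}
    - {"x": -8, "y": 0, "z": -1.25, "ax": 0, "ay": 0, "az": 0, "fingers": 14}
    - {"x": -8, "y": 0, "z": -1.25, "ax": 0, "ay": 0, "az": 0, "fingers": 14}
    - {"x": -8, "y": 0, "z": -1.25, "ax": 0, "ay": 0, "az": 0, "fingers": 14}
    - {"x": -8, "y": 0, "z": -1.25, "ax": 0, "ay": 0, "az": 0, "fingers": 14}
    - {"x": -8, "y": 0, "z": -1.25, "ax": 0, "ay": 0, "az": 0, "fingers": 14}

```text
t: 5.9
eef_pos: [0.5827, -0.0321, 0.0626]
tool_rot: [-0.0, 0.736, 0.677, 0.0]
contact_force: [0.5, 0.0, 0.7]
gripper_width: 0.16
grasp_force: 0.0
```

```bash
python3 - <<'E'
from h import *
where()
t=np.asarray(cam('top')['pixels'])[150:250,225:375,::-1];s=np.asarray(cam('side')['pixels'])[130:290,190:310,::-1]
cv2.imwrite('pics/c2.png',np.hstack([cv2.resize(t,(450,300),interpolation=2),cv2.resize(s,(225,300),interpolation=2)]))
E
```

```text
t 5.9 local [-38.5  -1.5] z 62.6 yaw of tool y vs chute y -0.1 toolz [ 0.  0. -1.] F [0.5 0.  0.7]
```

View pics/c2.png

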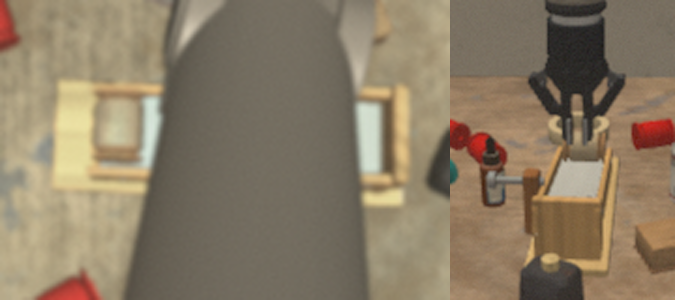

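The spool still appears at the lip (top crop 118,125) although the fingers have gone on. I'll project the TCP into both views to see why.

```bash
python3 - <<'E'
from h import *
import fit
o=bot.get_obs();T=o['eef_pos'];where()
d=cam('top');s=cam('side')
f=lambda c,p:proj(c,p).round(0)
sp=fit.W(fit.p,(-104,0,52))
print('tcp',f(d,T),f(s,T),'spool',f(s,sp),'bracket',f(s,fit.W(fit.p,(64,-50.5,94))))
for x in(-104,-60,-16):print(x,f(s,fit.W(fit.p,(x,0,52+.156*(x+104)))))
im=np.asarray(s['pixels'])[110:230,190:310,::-1].copy()
cv2.imwrite('pics/c3.png',cv2.resize(im,(600,600),interpolation=2))
E
```

```text
t 6.1 local [-39.1  -1.5] z 62.5 yaw of tool y vs chute y -0.1 toolz [ 0.  0. -1.] F [-0.2 -0.3  0.4]
tcp [290. 193.] [258. 215.] spool [261. 208.] bracket [233. 221.]
-104 [261. 208.]
-60 [259. 213.]
-16 [258. 218.]
```

View pics/c3.png

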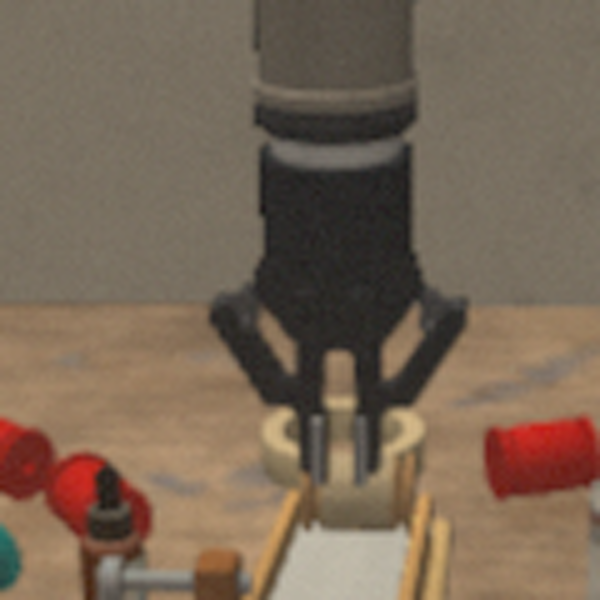

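Observed fingertips end at crop (340,480), which is pixel (258,206). The TCP predicts row 215, so the tips look about 20-25 mm higher than read and passed over the spool. I'll check by gently touching the gutter floor here, at x≈-39, where the floor is at z≈40.

Emit:
jog_arm:
  rows:
    - {"x": 0, "y": 0, "z": 4, "ax": 0, "ay": 0, "az": 0, "fingers": 14}
    - {"x": 0, "y": 0, "z": 4, "ax": 0, "ay": 0, "az": 0, "fingers": 14}
    - {"x": 0, "y": 0, "z": 4, "ax": 0, "ay": 0, "az": 0, "fingers": 14}
    - {"x": 0, "y": 0, "z": 3, "ax": 0, "ay": 0, "az": 0, "fingers": 14}
    - {"x": 0, "y": 0, "z": 2, "ax": 0, "ay": 0, "az": 0, "fingers": 14}
    - {"x": 0, "y": 0, "z": 0, "ax": 0, "ay": 0, "az": 0, "fingers": 14}
    - {"x": 0, "y": 0, "z": 0, "ax": 0, "ay": 0, "az": 0, "fingers": 14}
    - {"x": 0, "y": 0, "z": 0, "ax": 0, "ay": 0, "az": 0, "fingers": 14}

```text
t: 7.0
eef_pos: [0.5829, -0.0316, 0.0457]
tool_rot: [0.0, 0.736, 0.677, 0.0]
contact_force: [-0.3, 0.0, 0.4]
gripper_width: 0.158
grasp_force: 0.0
```

Emit:
jog_arm:
  rows:
    - {"x": 0, "y": 0, "z": 2, "ax": 0, "ay": 0, "az": 0, "fingers": 14}
    - {"x": 0, "y": 0, "z": 2, "ax": 0, "ay": 0, "az": 0, "fingers": 14}
    - {"x": 0, "y": 0, "z": 1, "ax": 0, "ay": 0, "az": 0, "fingers": 14}
    - {"x": 0, "y": 0, "z": 0, "ax": 0, "ay": 0, "az": 0, "fingers": 14}
    - {"x": 0, "y": 0, "z": 0, "ax": 0, "ay": 0, "az": 0, "fingers": 14}
    - {"x": 0, "y": 0, "z": 0, "ax": 0, "ay": 0, "az": 0, "fingers": 14}
    - {"x": 0, "y": 0, "z": 0, "ax": 0, "ay": 0, "az": 0, "fingers": 14}
    - {"x": 0, "y": 0, "z": 0, "ax": 0, "ay": 0, "az": 0, "fingers": 14}

```text
t: 7.8
eef_pos: [0.5828, -0.0315, 0.0406]
tool_rot: [0.0, 0.736, 0.677, 0.0]
contact_force: [-0.1, 0.5, -0.4]
gripper_width: 0.165
grasp_force: 0.0
```

Emit:
jog_arm:
  rows:
    - {"x": 0, "y": 0, "z": 2, "ax": 0, "ay": 0, "az": 0, "fingers": 14}
    - {"x": 0, "y": 0, "z": 2, "ax": 0, "ay": 0, "az": 0, "fingers": 14}
    - {"x": 0, "y": 0, "z": 1, "ax": 0, "ay": 0, "az": 0, "fingers": 14}
    - {"x": 0, "y": 0, "z": 0, "ax": 0, "ay": 0, "az": 0, "fingers": 14}
    - {"x": 0, "y": 0, "z": 0, "ax": 0, "ay": 0, "az": 0, "fingers": 14}
    - {"x": 0, "y": 0, "z": 0, "ax": 0, "ay": 0, "az": 0, "fingers": 14}
    - {"x": 0, "y": 0, "z": 0, "ax": 0, "ay": 0, "az": 0, "fingers": 14}
    - {"x": 0, "y": 0, "z": 0, "ax": 0, "ay": 0, "az": 0, "fingers": 14}

```text
t: 8.6
eef_pos: [0.5828, -0.0315, 0.0355]
tool_rot: [0.0, 0.736, 0.677, 0.0]
contact_force: [0.1, 0.1, -0.9]
gripper_width: 0.159
grasp_force: 0.0
```

```bash
python3 - <<'E'
from h import *
where();d=cam('top');s=cam('side')
im=np.asarray(s['pixels'])[110:230,190:310,::-1].copy();t=np.asarray(d['pixels'])[150:250,225:375,::-1]
cv2.imwrite('pics/c4.png',np.hstack([cv2.resize(im,(400,400),interpolation=2),cv2.resize(t,(400,400*100//150),interpolation=2) if 0 else cv2.copyMakeBorder(cv2.resize(t,(390,260),interpolation=2),0,140,0,0,0)]))
print(proj(s,bot.get_obs()['eef_pos']))
E
```

```text
t 8.6 local [-39.1  -1.5] z 35.5 yaw of tool y vs chute y -0.1 toolz [ 0.  0. -1.] F [ 0.1  0.1 -0.9]
[258.22578007 224.22330473]
```

View pics/c4.png

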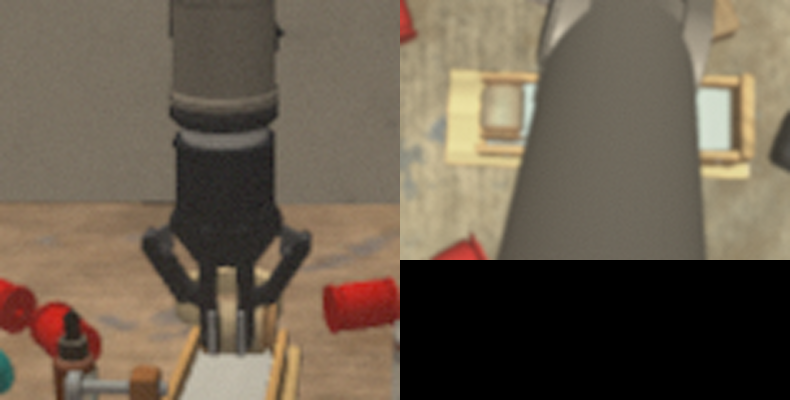

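Now the fingers are in front of the spool, with tips at row ~215 against a predicted 224, and no floor contact. So the tips sit about 25 mm above the reading. Go back over the spool and down lower behind it.

Emit:
jog_arm:
  rows:
    - {"x": 0, "y": 0, "z": -20, "ax": 0, "ay": 0, "az": 0, "fingers": 14}
    - {"x": 0, "y": 0, "z": -20, "ax": 0, "ay": 0, "az": 0, "fingers": 14}
    - {"x": 20, "y": 0, "z": 0, "ax": 0, "ay": 0, "az": 0, "fingers": 14}
    - {"x": 25, "y": 0, "z": 0, "ax": 0, "ay": 0, "az": 0, "fingers": 14}
    - {"x": 25, "y": 0, "z": 0, "ax": 0, "ay": 0, "az": 0, "fingers": 14}
    - {"x": 25, "y": 0, "z": 0, "ax": 0, "ay": 0, "az": 0, "fingers": 14}
    - {"x": 22, "y": 1, "z": 0, "ax": 0, "ay": 0, "az": 0, "fingers": 14}
    - {"x": 0, "y": 0, "z": 0, "ax": 0, "ay": 0, "az": 0, "fingers": 14}

```text
t: 9.5
eef_pos: [0.5936, 0.0896, 0.0752]
tool_rot: [-0.001, 0.734, 0.679, 0.001]
contact_force: [-0.2, 0.9, 1.1]
gripper_width: 0.161
grasp_force: 0.0
```

Emit:
jog_arm:
  rows:
    - {"x": 0, "y": 0, "z": 15, "ax": 0, "ay": 0, "az": 0, "fingers": 14}
    - {"x": 0, "y": 0, "z": 15, "ax": 0, "ay": 0, "az": 0, "fingers": 14}
    - {"x": 0, "y": 0, "z": 15, "ax": 0, "ay": 0, "az": 0, "fingers": 14}
    - {"x": 0, "y": 0, "z": 6, "ax": 0, "ay": 0, "az": 0, "fingers": 14}
    - {"x": -5, "y": 0, "z": 0, "ax": 0, "ay": 0, "az": 0, "fingers": 14}
    - {"x": -5, "y": 0, "z": 0, "ax": 0, "ay": 0, "az": 0, "fingers": 14}
    - {"x": -5, "y": 0, "z": 0, "ax": 0, "ay": 0, "az": 0, "fingers": 14}
    - {"x": -3, "y": 0, "z": 0, "ax": 0, "ay": 0, "az": 0, "fingers": 14}

```text
t: 10.3
eef_pos: [0.5924, 0.066, 0.0251]
tool_rot: [0.0, 0.736, 0.677, 0.0]
contact_force: [0.9, 0.4, -0.2]
gripper_width: 0.165
grasp_force: 0.0
```

Emit:
jog_arm:
  rows:
    - {"x": -3, "y": 0, "z": -0.4, "ax": 0, "ay": 0, "az": 0, "fingers": 14}
    - {"x": -4, "y": 0, "z": -0.6, "ax": 0, "ay": 0, "az": 0, "fingers": 14}
    - {"x": -4, "y": 0, "z": -0.6, "ax": 0, "ay": 0, "az": 0, "fingers": 14}
    - {"x": -4, "y": 0, "z": -0.6, "ax": 0, "ay": 0, "az": 0, "fingers": 14}
    - {"x": -4, "y": 0, "z": -0.6, "ax": 0, "ay": 0, "az": 0, "fingers": 14}
    - {"x": -4, "y": 0, "z": -0.6, "ax": 0, "ay": 0, "az": 0, "fingers": 14}
    - {"x": -4, "y": 0, "z": -0.6, "ax": 0, "ay": 0, "az": 0, "fingers": 14}
    - {"x": -4, "y": 0, "z": -0.6, "ax": 0, "ay": 0, "az": 0, "fingers": 14}

```text
t: 11.1
eef_pos: [0.5894, 0.0358, 0.0291]
tool_rot: [-0.0, 0.736, 0.677, -0.0]
contact_force: [0.3, 0.6, 0.6]
gripper_width: 0.166
grasp_force: 0.4
```

```bash
python3 - <<'E'
from h import *
where();d=cam('top','t5.png')
im=np.asarray(d['pixels']).astype(int)
# row through spool mid: print floor start (bluish) columns left of the arm
for v in(188,193,198):print(v,[tuple(im[v,u]) for u in range(244,300,4)])
E
```

```text
t 11.1 local [-106.7   -0.5] z 29.1 yaw of tool y vs chute y -0.1 toolz [-0.  0. -1.] F [0.3 0.6 0.6]
188 [(np.int64(107), np.int64(101), np.int64(88)), (np.int64(107), np.int64(100), np.int64(87)), (np.int64(111), np.int64(104), np.int64(92)), (np.int64(111), np.int64(105), np.int64(93)), (np.int64(111), np.int64(106), np.int64(93)), (np.int64(112), np.int64(106), np.int64(93)), (np.int64(112), np.int64(106), np.int64(93)), (np.int64(111), np.int64(105), np.int64(92)), (np.int64(110), np.int64(103), np.int64(91)), (np.int64(107), np.int64(101), np.int64(89)), (np.int64(104), np.int64(99), np.int64(87)), (np.int64(101), np.int64(97), np.int64(85)), (np.int64(93), np.int64(89), np.int64(78)), (np.int64(190), np.int64(203), np.int64(191))]
193 [(np.int64(107), np.int64(101), np.int64(88)), (np.int64(108), np.int64(102), np.int64(89)), (np.int64(109), np.int64(102), np.int64(90)), (np.int64(110), np.int64(104), np.int64(92)), (np.int64(113), np.int64(105), np.int64(94)), (np.int64(113), np.int64(106), np.int64(93)), (np.int64(112), np.int64(105), np.int64(93)), (np.int64(110), np.int64(
[... 241 characters left out ...]
(79)), (np.int64(194), np.int64(208), np.int64(195))]
198 [(np.int64(108), np.int64(102), np.int64(90)), (np.int64(108), np.int64(101), np.int64(90)), (np.int64(111), np.int64(105), np.int64(93)), (np.int64(112), np.int64(107), np.int64(94)), (np.int64(112), np.int64(105), np.int64(94)), (np.int64(113), np.int64(107), np.int64(96)), (np.int64(111), np.int64(104), np.int64(92)), (np.int64(110), np.int64(105), np.int64(93)), (np.int64(109), np.int64(103), np.int64(91)), (np.int64(107), np.int64(101), np.int64(89)), (np.int64(106), np.int64(100), np.int64(88)), (np.int64(101), np.int64(96), np.int64(84)), (np.int64(93), np.int64(88), np.int64(77)), (np.int64(192), np.int64(205), np.int64(193))]
```

Emit:
jog_arm:
  rows:
    - {"x": -6, "y": 0, "z": -0.9, "ax": 0, "ay": 0, "az": 0, "fingers": 14}
    - {"x": -6, "y": 0, "z": -0.9, "ax": 0, "ay": 0, "az": 0, "fingers": 14}
    - {"x": -6, "y": 0, "z": -0.9, "ax": 0, "ay": 0, "az": 0, "fingers": 14}
    - {"x": -6, "y": 0, "z": -0.9, "ax": 0, "ay": 0, "az": 0, "fingers": 14}
    - {"x": -6, "y": 0, "z": -0.9, "ax": 0, "ay": 0, "az": 0, "fingers": 14}
    - {"x": -6, "y": 0, "z": -0.9, "ax": 0, "ay": 0, "az": 0, "fingers": 14}
    - {"x": -6, "y": 0, "z": -0.9, "ax": 0, "ay": 0, "az": 0, "fingers": 14}
    - {"x": -4, "y": 0, "z": -0.6, "ax": 0, "ay": 0, "az": 0, "fingers": 14}

```text
t: 11.95
eef_pos: [0.5855, -0.0105, 0.0361]
tool_rot: [0.0, 0.736, 0.677, -0.0]
contact_force: [0.5, -0.6, 0.7]
gripper_width: 0.166
grasp_force: 0.4
```

```bash
python3 - <<'E'
from h import *
where();s=cam('side')
im=np.asarray(s['pixels'])[110:250,190:310,::-1].copy()
cv2.imwrite('pics/c6.png',cv2.resize(im,(514,600),interpolation=2))
E
```

```text
t 11.95 local [-60.2  -0.5] z 36.1 yaw of tool y vs chute y -0.1 toolz [-0. -0. -1.] F [ 0.5 -0.6  0.7]
```

View pics/c6.png

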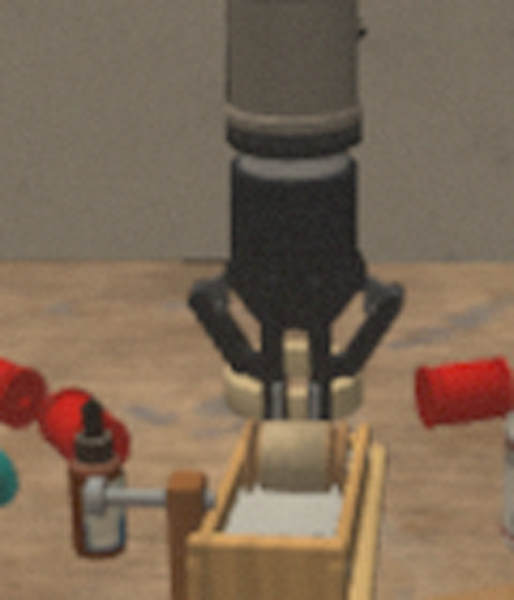

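The spool is being pushed ahead of the fingers (crop 295,455). Continue to the crest.

Emit:
jog_arm:
  rows:
    - {"x": -6, "y": 0, "z": -0.9, "ax": 0, "ay": 0, "az": 0, "fingers": 14}
    - {"x": -6, "y": 0, "z": -0.9, "ax": 0, "ay": 0, "az": 0, "fingers": 14}
    - {"x": -6, "y": 0, "z": -0.9, "ax": 0, "ay": 0, "az": 0, "fingers": 14}
    - {"x": -6, "y": 0, "z": -0.9, "ax": 0, "ay": 0, "az": 0, "fingers": 14}
    - {"x": -6, "y": 0, "z": -0.9, "ax": 0, "ay": 0, "az": 0, "fingers": 14}
    - {"x": -6, "y": 0, "z": -0.9, "ax": 0, "ay": 0, "az": 0, "fingers": 14}
    - {"x": -6, "y": 0, "z": -0.9, "ax": 0, "ay": 0, "az": 0, "fingers": 14}
    - {"x": -6, "y": 0, "z": -0.9, "ax": 0, "ay": 0, "az": 0, "fingers": 14}

```text
t: 12.8
eef_pos: [0.5815, -0.058, 0.0433]
tool_rot: [-0.0, 0.736, 0.677, -0.0]
contact_force: [-0.6, 0.5, 1.5]
gripper_width: 0.165
grasp_force: 0.4
```

Emit:
jog_arm:
  rows:
    - {"x": -6, "y": 0, "z": -0.9, "ax": 0, "ay": 0, "az": 0, "fingers": 14}
    - {"x": -6, "y": 0, "z": -0.9, "ax": 0, "ay": 0, "az": 0, "fingers": 14}
    - {"x": -6, "y": 0, "z": -0.9, "ax": 0, "ay": 0, "az": 0, "fingers": 14}
    - {"x": -6, "y": 0, "z": -0.9, "ax": 0, "ay": 0, "az": 0, "fingers": 14}
    - {"x": -5, "y": 0, "z": -0.7, "ax": 0, "ay": 0, "az": 0, "fingers": 14}
    - {"x": -5, "y": 0, "z": -0.7, "ax": 0, "ay": 0, "az": 0, "fingers": 14}
    - {"x": -4, "y": 0, "z": -0.5, "ax": 0, "ay": 0, "az": 0, "fingers": 14}
    - {"x": -4, "y": 0, "z": 0, "ax": 0, "ay": 0, "az": 0, "fingers": 14}

```text
t: 13.6
eef_pos: [0.5782, -0.0996, 0.0487]
tool_rot: [-0.0, 0.736, 0.677, 0.0]
contact_force: [-0.4, 1.0, 0.5]
gripper_width: 0.167
grasp_force: 0.3
```

Emit:
jog_arm:
  rows:
    - {"x": -4, "y": 0, "z": 0, "ax": 0, "ay": 0, "az": 0, "fingers": 14}
    - {"x": -4, "y": 0, "z": 0, "ax": 0, "ay": 0, "az": 0, "fingers": 14}
    - {"x": -4, "y": 0, "z": 0, "ax": 0, "ay": 0, "az": 0, "fingers": 14}
    - {"x": -4, "y": 0, "z": 0, "ax": 0, "ay": 0, "az": 0, "fingers": 14}
    - {"x": -4, "y": 0, "z": 0, "ax": 0, "ay": 0, "az": 0, "fingers": 14}
    - {"x": -3, "y": 0, "z": 0, "ax": 0, "ay": 0, "az": 0, "fingers": 14}
    - {"x": 0, "y": 0, "z": 0, "ax": 0, "ay": 0, "az": 0, "fingers": 14}
    - {"x": 0, "y": 0, "z": 0, "ax": 0, "ay": 0, "az": 0, "fingers": 14}

```text
t: 14.4
eef_pos: [0.5763, -0.1222, 0.0487]
tool_rot: [-0.0, 0.736, 0.677, 0.0]
contact_force: [0.0, 0.4, 1.0]
gripper_width: 0.161
grasp_force: 0.0
```

```bash
python3 -c "from h import *;where()"
```

```text
t 14.4 local [51.8 -0.6] z 48.7 yaw of tool y vs chute y -0.1 toolz [-0.  0. -1.] F [0.  0.4 1. ]
```

The pad force fell to zero, so the spool has rolled over the crest. Back off, rise and move to the keeper's side.

Emit:
jog_arm:
  rows:
    - {"x": 5, "y": 0, "z": -10, "ax": 0, "ay": 0, "az": 0, "fingers": 14}
    - {"x": 0, "y": 0, "z": -30, "ax": 0, "ay": 0, "az": 0, "fingers": 14}
    - {"x": 0, "y": 0, "z": -30, "ax": 0, "ay": 0, "az": 0, "fingers": 0}
    - {"x": -4, "y": -35, "z": 0, "ax": 0, "ay": 0, "az": 0, "fingers": 0}
    - {"x": -4, "y": -35, "z": 0, "ax": 0, "ay": 0, "az": 0, "fingers": 0}
    - {"x": -4, "y": -35, "z": 0, "ax": 0, "ay": 0, "az": 0, "fingers": 0}
    - {"x": -4, "y": -35, "z": 0, "ax": 0, "ay": 0, "az": 0, "fingers": 0}
    - {"x": 0, "y": 0, "z": 0, "ax": 0, "ay": 0, "az": 0, "fingers": 0}

```text
t: 15.2
eef_pos: [0.4307, -0.1213, 0.1186]
tool_rot: [-0.002, 0.736, 0.676, -0.0]
contact_force: [0.4, -0.2, -0.3]
gripper_width: -0.002
grasp_force: 0.0
```

```bash
python3 - <<'E'
from h import *
where();s=cam('side');d=cam('top')
im=np.asarray(s['pixels'])[130:250,180:300,::-1].copy();t=np.asarray(d['pixels'])[150:250,235:375,::-1]
cv2.imwrite('pics/c7.png',np.hstack([cv2.resize(im,(400,400),interpolation=2),cv2.copyMakeBorder(cv2.resize(t,(392,280),interpolation=2),0,120,0,0,0)]))
print(proj(s,bot.get_obs()['eef_pos']))
E
```

```text
t 15.2 local [  62.7 -145.8] z 118.6 yaw of tool y vs chute y -0.2 toolz [-0.004  0.003 -1.   ] F [ 0.4 -0.2 -0.3]
[194.68697884 209.66452579]
```

View pics/c7.png

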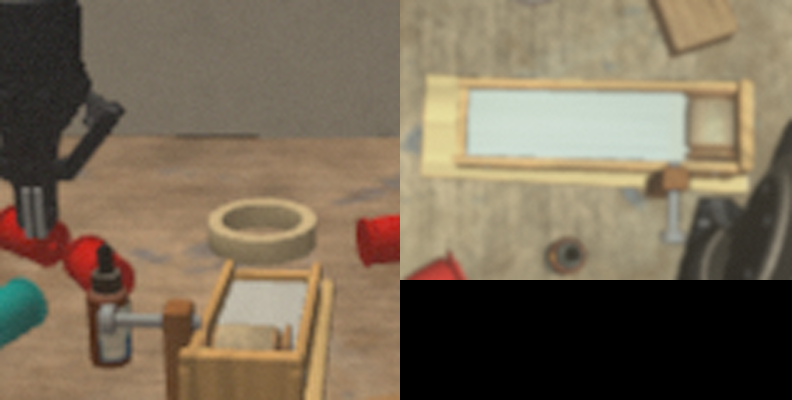

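The spool is parked in the pocket against the stop (top crop 712,120) and the keeper is still drawn back. Lower beside the keeper and push.

Emit:
jog_arm:
  rows:
    - {"x": -1.5, "y": 0, "z": 20, "ax": 0, "ay": 0, "az": 0, "fingers": 0}
    - {"x": 0, "y": 0, "z": 20, "ax": 0, "ay": 0, "az": 0, "fingers": 0}
    - {"x": 0, "y": 0, "z": 20, "ax": 0, "ay": 0, "az": 0, "fingers": 0}
    - {"x": 0, "y": 0, "z": 11, "ax": 0, "ay": 0, "az": 0, "fingers": 0}
    - {"x": 0, "y": 5, "z": 0, "ax": 0, "ay": 0, "az": 0, "fingers": 0}
    - {"x": 0, "y": 5, "z": 0, "ax": 0, "ay": 0, "az": 0, "fingers": 0}
    - {"x": 0, "y": 0, "z": 0, "ax": 0, "ay": 0, "az": 0, "fingers": 0}
    - {"x": 0, "y": 0, "z": 0, "ax": 0, "ay": 0, "az": 0, "fingers": 0}

```text
t: 16.1
eef_pos: [0.4467, -0.1241, 0.0484]
tool_rot: [0.001, 0.736, 0.677, 0.001]
contact_force: [-0.8, 0.2, -0.6]
gripper_width: 0.003
grasp_force: 0.0
```

Emit:
jog_arm:
  rows:
    - {"x": 0, "y": 4, "z": 0, "ax": 0, "ay": 0, "az": 0, "fingers": 0}
    - {"x": 0, "y": 4, "z": 0, "ax": 0, "ay": 0, "az": 0, "fingers": 0}
    - {"x": 0, "y": 4, "z": 0, "ax": 0, "ay": 0, "az": 0, "fingers": 0}
    - {"x": 0, "y": 4, "z": 0, "ax": 0, "ay": 0, "az": 0, "fingers": 0}
    - {"x": 0, "y": 4, "z": 0, "ax": 0, "ay": 0, "az": 0, "fingers": 0}
    - {"x": 0, "y": 4, "z": 0, "ax": 0, "ay": 0, "az": 0, "fingers": 0}
    - {"x": 0, "y": 4, "z": 0, "ax": 0, "ay": 0, "az": 0, "fingers": 0}
    - {"x": 0, "y": 4, "z": 0, "ax": 0, "ay": 0, "az": 0, "fingers": 0}

```text
t: 16.9
eef_pos: [0.4778, -0.1266, 0.0476]
tool_rot: [-0.0, 0.736, 0.677, -0.0]
contact_force: [-0.5, 0.1, 0.6]
gripper_width: -0.001
grasp_force: 0.6
```

```bash
python3 -c "from h import *;where()"
```

```text
t 16.9 local [ 64.2 -98.4] z 47.6 yaw of tool y vs chute y -0.1 toolz [-0.  0. -1.] F [-0.5  0.1  0.6]
```

Emit:
jog_arm:
  rows:
    - {"x": 0, "y": 2, "z": 0, "ax": 0, "ay": 0, "az": 0, "fingers": 0}
    - {"x": 0, "y": 2, "z": 0, "ax": 0, "ay": 0, "az": 0, "fingers": 0}
    - {"x": 0, "y": 2, "z": 0, "ax": 0, "ay": 0, "az": 0, "fingers": 0}
    - {"x": 0, "y": 2, "z": 0, "ax": 0, "ay": 0, "az": 0, "fingers": 0}
    - {"x": 0, "y": 2, "z": 0, "ax": 0, "ay": 0, "az": 0, "fingers": 0}
    - {"x": 0, "y": 0, "z": 0, "ax": 0, "ay": 0, "az": 0, "fingers": 0}
    - {"x": 0, "y": 0, "z": 0, "ax": 0, "ay": 0, "az": 0, "fingers": 0}
    - {"x": 0, "y": 0, "z": 0, "ax": 0, "ay": 0, "az": 0, "fingers": 0}

```text
t: 17.7
eef_pos: [0.4878, -0.1277, 0.0478]
tool_rot: [0.0, 0.736, 0.677, 0.0]
contact_force: [-0.4, -0.2, -0.6]
gripper_width: 0.001
grasp_force: 0.0
```

Emit:
jog_arm:
  rows:
    - {"x": 0, "y": 1, "z": 0, "ax": 0, "ay": 0, "az": 0, "fingers": 0}
    - {"x": 0, "y": 1, "z": 0, "ax": 0, "ay": 0, "az": 0, "fingers": 0}
    - {"x": 0, "y": 1, "z": 0, "ax": 0, "ay": 0, "az": 0, "fingers": 0}
    - {"x": 0, "y": 1, "z": 0, "ax": 0, "ay": 0, "az": 0, "fingers": 0}
    - {"x": 0, "y": 0, "z": 0, "ax": 0, "ay": 0, "az": 0, "fingers": 0}
    - {"x": 0, "y": 0, "z": 0, "ax": 0, "ay": 0, "az": 0, "fingers": 0}
    - {"x": 0, "y": 0, "z": 0, "ax": 0, "ay": 0, "az": 0, "fingers": 0}
    - {"x": 0, "y": 0, "z": 0, "ax": 0, "ay": 0, "az": 0, "fingers": 0}

```text
t: 18.5
eef_pos: [0.4898, -0.1277, 0.0474]
tool_rot: [-0.001, 0.736, 0.677, -0.001]
contact_force: [-5.0, -0.3, 3.9]
gripper_width: 0.001
grasp_force: 2.7
```

Emit:
jog_arm:
  rows:
    - {"x": 0, "y": 1, "z": 0, "ax": 0, "ay": 0, "az": 0, "fingers": 0}
    - {"x": 0, "y": 1, "z": 0, "ax": 0, "ay": 0, "az": 0, "fingers": 0}
    - {"x": 0, "y": 0, "z": 0, "ax": 0, "ay": 0, "az": 0, "fingers": 0}
    - {"x": 0, "y": 0, "z": 0, "ax": 0, "ay": 0, "az": 0, "fingers": 0}
    - {"x": 0, "y": 0, "z": 0, "ax": 0, "ay": 0, "az": 0, "fingers": 0}
    - {"x": 0, "y": 0, "z": 0, "ax": 0, "ay": 0, "az": 0, "fingers": 0}
    - {"x": 0, "y": 0, "z": 0, "ax": 0, "ay": 0, "az": 0, "fingers": 0}
    - {"x": 0, "y": 0, "z": 0, "ax": 0, "ay": 0, "az": 0, "fingers": 0}

```text
t: 19.3
eef_pos: [0.4898, -0.1277, 0.0471]
tool_rot: [-0.003, 0.736, 0.677, -0.002]
contact_force: [-9.5, 1.4, 7.9]
gripper_width: -0.001
grasp_force: 5.1
```

Emit:
jog_arm:
  rows:
    - {"x": 0, "y": -10, "z": 0, "ax": 0, "ay": 0, "az": 0, "fingers": 0}
    - {"x": 0, "y": -20, "z": 0, "ax": 0, "ay": 0, "az": 0, "fingers": 0}
    - {"x": 0, "y": -20, "z": 0, "ax": 0, "ay": 0, "az": 0, "fingers": 0}
    - {"x": 0, "y": 0, "z": -20, "ax": 0, "ay": 0, "az": 0, "fingers": 0}
    - {"x": 0, "y": 0, "z": -20, "ax": 0, "ay": 0, "az": 0, "fingers": 0}
    - {"x": 0, "y": 0, "z": -30, "ax": 0, "ay": 0, "az": 0, "fingers": 0}
    - {"x": 0, "y": 0, "z": 0, "ax": 0, "ay": 0, "az": 0, "fingers": 0}
    - {"x": 0, "y": 0, "z": 0, "ax": 0, "ay": 0, "az": 0, "fingers": 0}

```text
t: 20.1
eef_pos: [0.4445, -0.1236, 0.1182]
tool_rot: [0.001, 0.736, 0.677, 0.001]
contact_force: [0.8, 0.5, -0.3]
gripper_width: 0.001
grasp_force: 0.0
```

```bash
python3 - <<'E'
from h import *
import fit
where();d=cam('top','end.png');g=cv2.cvtColor(np.asarray(d['pixels']),cv2.COLOR_RGB2GRAY)
g0=cv2.cvtColor(cv2.imread('pics/top0.png'),cv2.COLOR_BGR2GRAY)
# intensity along the rod axis (x=64,z=81), now vs start, by chute y
for y in range(-115,25,5):
    u,v=proj(d,fit.W(fit.p,(65,y,81))).round().astype(int);print(y,g0[v,u-1:u+2].mean().round(),g[v,u-1:u+2].mean().round())
E
```

```text
t 20.2 local [  64. -133.] z 117.1 yaw of tool y vs chute y -0.1 toolz [-0.001  0.    -1.   ] F [-0.4 -0.6 -0.4]
-115 140.0 144.0
-110 133.0 142.0
-105 135.0 145.0
-100 155.0 144.0
-95 148.0 146.0
-90 148.0 145.0
-85 146.0 147.0
-80 146.0 144.0
-75 146.0 133.0
-70 146.0 148.0
-65 144.0 160.0
-60 119.0 121.0
-55 118.0 122.0
-50 122.0 128.0
-45 124.0 128.0
-40 119.0 124.0
-35 142.0 143.0
-30 194.0 158.0
-25 201.0 158.0
-20 200.0 157.0
-15 200.0 157.0
-10 200.0 155.0
-5 198.0 155.0
0 198.0 183.0
5 197.0 208.0
10 199.0 207.0
15 197.0 207.0
20 198.0 207.0
```

The rod now reaches mid-channel (y≈0), so the keeper is home at a hard stop, and the tool is clear. A numeric check of the spool's spot, then hand in.

```bash
python3 - <<'E'
from h import *
import fit
d=cam('top');im=np.asarray(d['pixels'])
for x in(70,80,90,97,105,112):
    u,v=proj(d,fit.W(fit.p,(x,0,92))).round().astype(int);print(x,im[v-1:v+2,u].mean(0).round())
print(bot.hand_in())
E
```

```text
70 [191. 201. 185.]
80 [170. 155. 124.]
90 [186. 179. 143.]
97 [194. 189. 154.]
105 [186. 176. 141.]
112 [153. 140. 112.]
the job is handed in; nothing more can be done
None
```

The spool is in the pocket against the end stop, the keeper rod is pushed in to its hard stop, and the job is handed in at about 20 s on the robot's clock; the hand-in gave no verdict back.

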